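# Unlock a brace strut with the forked spring-bar tool

### The arm

A 6-joint arm with a two-finger parallel gripper is mounted at the origin on a cart in front of the work surface, level with it; the furniture and walls round the work are solid. World frame = base frame: x ahead of the robot, y to its left, z up, the work surface at z = 0. Lengths are in m, angles in rad, forces in N, time in s.
With the tool pointing down it reaches from about 0.35 to 0.975 m from the base axis. Payload 7.1 kg.
Tool frame: the origin (TCP) lies between the finger pads; the fingertips stand 19 mm ahead of it and the grasp point (between the pads) is the TCP; z points along the fingers, y is the line along which they close (so a half turn about z gives the same grasp; the last joint's range is limited). The gripper opens to 88 mm and grips with 3 to 60 N. Pads are 20 mm wide; open, the fingers measure 115 mm over their backs; the gripper's body (75 mm by 178 mm) begins 61 mm behind the grasp point.
Start: joints at [1.246, 0.423, 1.63, -0, 1.089, -0.019], TCP at [0.188, 0.596, 0.242] pointing down, gripper open.
Joint ranges: [-3, 3], [-0.9, 2.11], [0.09, 2.58], [-1.31, 4.45], [0.11, 2.69], [-2.54, 2.54]. Speed limits (rad/s): [2.39, 2.39, 3.01, 3.14, 3.14, 3.14].

### API

Orientations are given as a 3x3 rotation matrix whose columns are the frame's x, y, z axes.
In Python, from rig import r gives the robot as it stands.
- The arm moves only by the tool drive_tool, never from a script. Its argument "steps" is one flat list of numbers, 7 for each row, row after row: the shift along the tool's x, y, z in mm, then the turn, a rotation vector about the tool's x, y, z in rad, then the opening, from 0 (shut) to 1 (fully open). In form: [tx, ty, tz, wx, wy, wz, hand, tx, ty, tz, wx, wy, wz, hand, ...]. A call has 1 to 12 rows; each row shifts and turns the commanded pose from where the row before left it, along the tool's axes as they then stand; what a row does not reach is not made up. A row lasts 1/12 s, in which the tool goes at most 41.7 mm and 7.16 degrees, less where a joint would pass 70% of its speed; a pose out of reach is approached as far as the arm can. A call with a gripper value outside its range is refused whole. The fingers move at their own pace and stop on an object; "grip_force" is the grip in N (left out, the last holds). Time passes only in rows, so rows that do not move let the fingers close. It gives the time, the measured TCP pose, the force, the opening and the grip force at its end, in the units of the state.
- r.get_obs(): the state, without advancing time (a new reading comes with each control period).
- r.grab_frame(name): name is "scene" or "top" or "wrist"; returns the picture (480x640x3 uint8, red, green, blue); there is no depth.
- r.camera_info(name): a dict with "fx", "fy", "cx", "cy" (pixels), "position" and "attitude" of the camera in the world; the wrist camera has in their place "mount" (4x4, takes a point from camera to tool coordinates, whose origin is the TCP and whose axes are the flange's). Camera axes: x right, y up, looking along -z (the intrinsics and any distortion apply to the point x, -y, -z); pixel columns grow to the right and rows downward; lengths in m; the calibration is good to about 2 mm. The wrist camera is an equidistant fisheye: a pixel r from the principal point sees the ray r / f radians off the axis. A picture is of the moment at which its call begins: read the wrist's pose just before it. camera_info takes no time and is no camera call.
- r.hand_in(): hands the job in; it is judged then, once.
The state is a dict: "t": time; "joints": joint angles; "joint_velocities": joint speeds; "joint_torque": joint torques, N m; "eef_pos": TCP position; "eef_rot": TCP orientation; "force": force on the tool from outside, world axes, zero at the start; "wrist_torque": the same for the moment, N m; "finger_gap": finger opening in m; "gripper_force": force on a finger pad.
Only numpy, scipy, OpenCV 4.12 (cv2) and the standard library are available. Lean on these libraries where they do the work, as an engineer would, in place of code of your own. Each camera call takes 0.05 s, during which the arm holds its last target. There are 200 camera calls.

### The job

The blue brace strut is locked into the hinge block by a spring bar. Take the yellow-handled forked tool, set its two prongs over the spring bar and push the red collar sideways against its spring until the strut pops up; use the tool for this, not the gripper's fingers. Then stand the tool back on the counter clear of the block, upright on its prongs and heel, and lay the freed strut flat in the kidney dish without dropping it, leaving the dish and the other things where they are.

Things in the scene. Friction and masses are not known exactly. Their poses are not given: they have to be found in the camera images.
- hinge_block: Fixed aluminium block, base plate 88 x 126 x 10 mm (y -28 to 98). Origin: on the counter under the strut channel's middle; z up, x along the strut, +y to the spring bar. Channel walls x -35 to 35, tops z = 40, y -21.5 to -11.5 and 11.5 to 23.5, the latter with a gap x -14 to 14 for lug and bar. Bearing block behind the spring: x -20 to 20, y 70 to 94, top z = 40.
- spring_bar (a joint): Travel of the spring bar towards the block's +y (m): 0 at rest, 0.018 at its stop. Its tip overlaps the strut's lug by 10.5 mm: the strut is free beyond 0.011 to 0.012. Spring 2.2 N at rest, 4.8 N at 0.012, 6.2 N at the stop, plus 1 to 3 N friction. It springs back when let go and passes below the risen lug.
- collar_home (a point): Centre of the strut-side face of the bar's red collar at rest; fixed to the block (block x 0, y 40, z 24 mm; axes as the block). The bar is an 8 mm steel rod along y. The collar is a disc 28 mm across, 4 mm thick. The fork goes into the free 16.5 mm between channel wall (y = 23.5) and collar (y = 40).
- ejector (a joint): Height of the spring-loaded ejector plate under the strut (m): near 0 while locked, 0.020 when the strut has popped up; takes about half a second to rise and holds the strut there.
- strut: Loose blue brace bar, 120 (x) x 20 (y) x 30 (z) mm, 0.09 kg, with a steel lug low on its +y side (x -12 to 12, y 10 to 22, z 0 to 6). Origin: centre of its underside. Locked: underside 14 mm, top 44 mm above the counter. Freed: 34 and 64 mm, so 24 mm stand clear of the channel walls for a grasp from above across the 20 mm width.
- strut_mid (a point): The centre of the strut's 120 x 20 x 30 mm bar, 15 mm above the strut's origin; axes as the strut.
- fork_tool: Loose tool, 0.12 kg, standing on two prongs and a heel. Origin: under the handle's middle at prong-tip height. Yellow handle 20 (x) x 96 (y) mm, z 42 to 64. Heel at y = +40 (35 to 45), foot 36 mm wide in x, down to z = 0. In use its axes lie parallel to the block's: it is pushed towards its own +y, the handle above the bearing block, the heel beyond the base plate.
- fork_tip (a point): Midway between the two steel prong tips (tool y = -40 mm, z = 0; axes as the tool). The prongs point down, each 7 (x) x 6 (y) mm, 28 mm long, at x -14 to -7 and 7 to 14: the gap is 14 mm wide. In use the tips hang 12 to 18 mm above the counter.
- dish: Loose stainless kidney dish, 93 (x) x 202 (y) x 35 (z) mm, floor 5 mm thick. Origin: centre of its underside; long side along y. The strut fits on its floor when laid along y at the dish's middle, lug towards the dish's -x side.
- tape_roll: Bystander: brown tape roll, 92 mm wide, 48 mm high; origin under its centre.
- swab_box: Bystander: white and blue card box, 58 x 98 x 48 mm; origin under its centre.
- plaster_box: Bystander: white and orange card box, 45 x 70 x 32 mm; origin under its centre.
- oximeter: Bystander: blue and white finger clip, 60 x 33 x 33 mm; origin under its centre.

How it is judged:
By the outcome, as a careful person would: the job done as asked, in the order asked, and still so for the second after the job is handed in, with the robot touching nothing.
It also fails if it takes over 72 s, if anything falls off the work surface, if the arm or the gripper's body presses on something with over 40 N, if the wrist force passes 120 N, or if a joint passes its speed limit or range.

## Working session

There is one attempt and no reset: what is moved stays moved. The work goes in short steps, Python scripts to look and compute and a tool call to move; the robot and the scene stay as the last step left them, time stands still between calls to the robot, and variables do not carry over. Pictures are saved under pics/ and viewed, at most 10 in all, crops included, and the job is handed in when it is done.

Besides the shell and the picture viewer there is one more tool, called as a command line: name --argument value ..., lists and objects as JSON in quotes. drive_tool: Moves the arm, as the interface text tells. Its arguments: {"type":"object","properties":{"steps":{"type":"array","items":{"type":"number"}},"grip_force":{"type":"number"}},"required":["steps"]}

```bash
mkdir -p pics; ls
python3 - <<'E'
from rig import r
import cv2
import numpy as np
np.set_printoptions(precision=4,suppress=True)
o=r.get_obs();print(o)
for n in("scene","top","wrist"):
    print(n,r.camera_info(n))
    cv2.imwrite(f"pics/{n}0.png",r.grab_frame(n)[:,:,::-1])
E
```

```text
pics
{'t': 0.0, 'joints': array([ 1.246 ,  0.4239,  1.6307, -0.    ,  1.0886, -0.019 ]), 'joint_velocities': array([-0.0013,  0.    ,  0.0004, -0.0008,  0.0021,  0.0012]), 'joint_torque': array([ -0.0001, -54.4632, -27.3666,   0.0644,   0.0228,  -0.0001]), 'eef_pos': array([0.188 , 0.5955, 0.2409]), 'eef_rot': array([[-0.9536,  0.301 , -0.0005],
       [ 0.301 ,  0.9536, -0.0015],
       [ 0.    , -0.0016, -1.    ]]), 'force': array([-0.2707, -0.03  ,  0.3723]), 'wrist_torque': array([ 0.042 , -0.0137, -0.0608]), 'gripper_force': 0.0, 'finger_gap': 0.08753137417680724}
scene {'fx': 485.33666497171544, 'fy': 485.33666497171544, 'cx': 322.74576634746774, 'cy': 235.64844549212592, 'position': array([-0.3187, -0.5186,  0.7786]), 'attitude': array([[ 0.5261,  0.519 , -0.6737],
       [-0.8504,  0.3169, -0.42  ],
       [-0.0045,  0.7939,  0.6081]])}
top {'fx': 488.61876949777826, 'fy': 488.61876949777826, 'cx': 316.645159113105, 'cy': 243.75542492252404, 'position': array([ 0.2493, -0.0091,  1.6007]), 'attitude': array([[-0.    ,  0.9856, -0.1691],
       [-1.    ,  0.0008,  0.0045],
       [ 0.0046,  0.1691,  0.9856]])}
wrist {'fx': 371.64829954431775, 'fy': 371.64829954431775, 'cx': 322.9494185121184, 'cy': 236.13294079299538, 'mount': array([[ 0.0003,  0.97  ,  0.243 ,  0.0657],
       [ 1.    , -0.0002, -0.0003,  0.0001],
       [-0.0003,  0.243 , -0.97  , -0.1424],
       [ 0.    ,  0.    ,  0.    ,  1.    ]])}
```

View pics/top0.png

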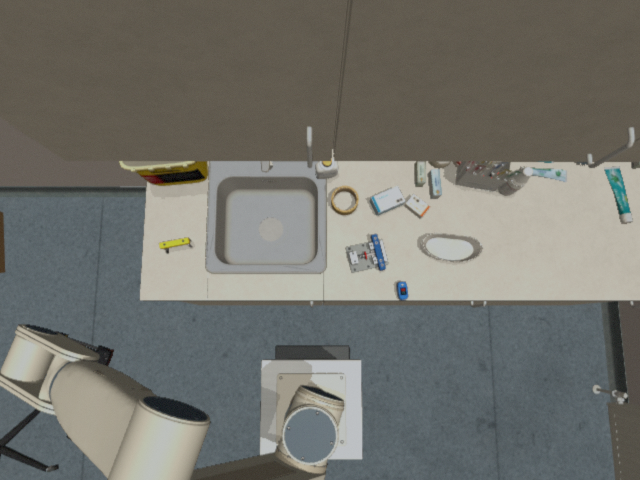

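View pics/scene0.png

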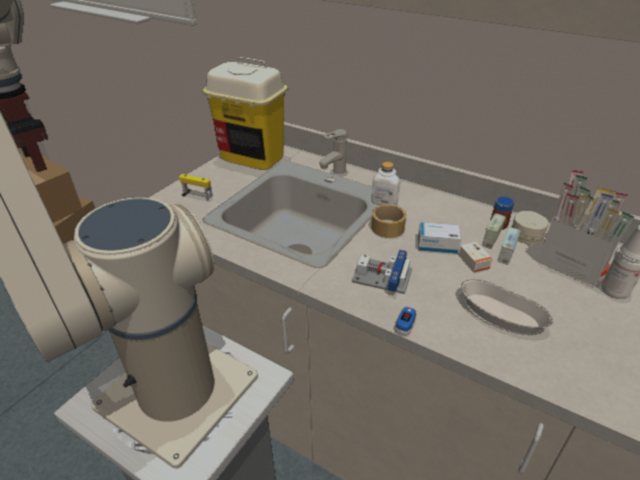

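Top: tool about (175,243), block (367,253) with strut on its right side, and dish (450,247). Scene view agrees: tool (195,183), block (385,272), dish (505,305).

```bash
cat > h.py <<'E'
from rig import r
import cv2, numpy as np
np.set_printoptions(precision=4,suppress=True)
def snap(n,f=None):
    o=r.get_obs(); im=r.grab_frame(n)
    if f: cv2.imwrite("pics/"+f,im[:,:,::-1])
    return im,o
def cast(n,px,z,o=None):
    c=r.camera_info(n); px=np.atleast_2d(px).astype(float)
    u=(px[:,0]-c["cx"])/c["fx"]; v=(px[:,1]-c["cy"])/c["fy"]
    if n=="wrist":
        t=np.hypot(u,v)+1e-12; s=np.sin(t)/t
        d=np.c_[u*s,-v*s,-np.cos(t)]; R=o["eef_rot"]@c["mount"][:3,:3]; p=o["eef_pos"]+o["eef_rot"]@c["mount"][:3,3]
    else: d=np.c_[u,-v,-np.ones(len(u))]; R=c["attitude"]; p=c["position"]
    d=d@R.T
    return p+d*((z-p[2])/d[:,2])[:,None]
def mask(im,h0,h1,s=100,v=60):
    hsv=cv2.cvtColor(im,cv2.COLOR_RGB2HSV)
    return cv2.morphologyEx(cv2.inRange(hsv,(h0,s,v),(h1,255,255)),cv2.MORPH_OPEN,np.ones((2,2)))
def blobs(m,a=20):
    out=[]
    for c in cv2.findContours(m,0,2)[0]:
        if cv2.contourArea(c)>a: out.append((cv2.contourArea(c),cv2.minAreaRect(c),c))
    return sorted(out,key=lambda b:-b[0])
def rectw(n,rect,z,o=None):
    w=cast(n,cv2.boxPoints(rect),z,o)[:,:2]
    e=[w[1]-w[0],w[2]-w[1]]; e=max(e,key=np.linalg.norm)
    return w.mean(0),np.degrees(np.arctan2(e[1],e[0])),w
E
python3 - <<'E'
from h import *
for n in("top","wrist"):
    im,o=snap(n)
    for nm,h0,h1,z in(("yel",22,34,.064),("blue",100,125,.044)):
        for a,rc,c in blobs(mask(im,h0,h1))[:4]:
            w=rectw(n,rc,z,o);print(n,nm,a,np.array(rc[0]),w[0],w[1],np.ptp(w[2],axis=0))
im=cv2.imread("pics/top0.png")[215:310,130:490]
cv2.imwrite("pics/c1.png",cv2.resize(im,None,fx=2.2,fy=2.2,interpolation=2))
print(cast("top",[[450,248]],.02),cast("top",[[360,255]],.02))
E
```

```text
top yel 372.5 [173. 170.] [0.7575 0.4537] -89.90979754820252 [0.0549 0.2314]
top yel 168.5 [175.0824 243.8706] [0.5123 0.4349] -77.08175419548182 [0.0436 0.1005]
top yel 59.0 [182.5366 183.3293] [0.7122 0.4204] -83.30573622659193 [0.0249 0.1408]
top blue 94.5 [403.2073 291.3658] [ 0.363  -0.2917] -175.43774451654178 [0.058  0.0343]
top blue 71.0 [378.7941 252.1765] [ 0.489  -0.2167] -167.33416651156818 [0.0545 0.0296]
[[ 0.5067 -0.454   0.02  ]] [[ 0.4833 -0.1582  0.02  ]]
```

View pics/wrist0.png

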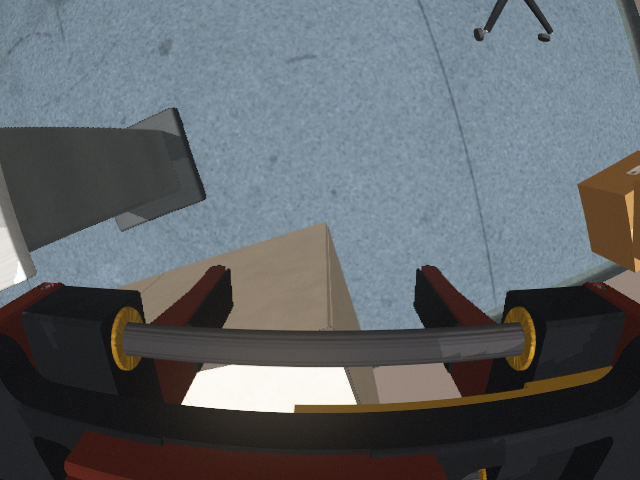

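Wrist view sees only floor; nothing useful. The tool is near (0.512, 0.435) with its axis at about 103°/-77°, so I'm moving above it.

drive_tool --steps '[-30, -5, 0, 0, 0, 0, 1, -30, -5, 0, 0, 0, 0, 1, -30, -5, 0, 0, 0, 0, 1, -30, -5, 0, 0, 0, 0, 1, -30, -5, 0, 0, 0, 0, 1, -30, -5, 0, 0, 0, 0, 1, -30, -5, 0, 0, 0, 0, 1, -30, -5, 0, 0, 0, 0, 1, -30, -5, 0, 0, 0, 0, 1, -30, -5, 0, 0, 0, 0, 1, -30, -5, 0, 0, 0, 0, 1, -30, 0, 0, 0, 0, 0, 1]'

```text
t: 1.25
eef_pos: [0.5159, 0.4337, 0.2415]
eef_rot: [[-0.954, 0.301, -0.001], [0.301, 0.954, -0.001], [0.0, -0.001, -1.0]]
force: [0.3, 0.2, 0.3]
finger_gap: 0.0876
gripper_force: 0.0
```

drive_tool --steps '[0, 0, 0, 0, 0, 0.1, 1, 0, 0, 0, 0, 0, 0.1, 1, 0, 0, 0, 0, 0, 0.1, 1, 0, 0, 0, 0, 0, 0.1, 1, 0, 0, 0, 0, 0, 0.1, 1, 0, 0, 0, 0, 0, 0.1, 1, 0, 0, 0, 0, 0, 0.1, 1, 0, 0, 0, 0, 0, 0.1, 1, 0, 0, 0, 0, 0, 0.1, 1, 0, 0, 0, 0, 0, 0.1, 1, 0, 0, 0, 0, 0, 0.04, 1, 0, 0, 0, 0, 0, 0, 1]'

```text
t: 2.25
eef_pos: [0.5148, 0.4351, 0.2415]
eef_rot: [[-0.222, 0.975, -0.0], [0.975, 0.222, -0.0], [-0.0, -0.0, -1.0]]
force: [0.0, -0.4, -0.3]
finger_gap: 0.0877
gripper_force: 0.0
```

```bash
cat >> h.py <<'E'
def delta(o,p,yaw):
    "tool-frame shift (mm) and turn about tool z (rad) to tcp p with tool x-axis at yaw deg, pointing down"
    c,s=np.cos(np.radians(yaw)),np.sin(np.radians(yaw))
    T=np.array([[c,s,0],[s,-c,0],[0,0,-1]]).astype(float)
    R=o["eef_rot"]; print("shift",R.T@(np.array(p)-o["eef_pos"])*1000,"turn",cv2.Rodrigues(R.T@T)[0].ravel(),"tcp",o["eef_pos"],"t",o["t"])
E
python3 - <<'E'
from h import *
im,o=snap("wrist","w1.png")
for a,rc,c in blobs(mask(im,22,34))[:3]:
    w=rectw("wrist",rc,.064,o);print(a,rc,*w)
    delta(o,[*w[0],.053],w[1]%180)
print(o["joints"],o["eef_rot"])
E
```

```text
5058.5 ((595.9999389648438, 232.99996948242188), (127.99998474121094, 85.99998474121094), 90.0) [0.8201 0.4897] -61.86130165808839 [[0.7235 0.5379]
 [0.8513 0.5779]
 [0.9289 0.4328]
 [0.7764 0.4104]]
shift [-14.358  309.8008 188.4225] turn [-0.0003  0.0001 -0.2676] tcp [0.5148 0.4351 0.2415] t 2.25
2239.5 ((329.5128173828125, 215.50030517578125), (23.043710708618164, 105.40125274658203), 1.4688007831573486) [0.52   0.4395] 101.2242239417025 [[0.5192 0.391 ]
 [0.5008 0.484 ]
 [0.5201 0.4879]
 [0.5398 0.3951]]
shift [  3.1928   6.07   188.4978] turn [-0.0003  0.0001  0.0277] tcp [0.5148 0.4351 0.2415] t 2.25
1868.5 ((513.294189453125, 243.82354736328125), (16.00735092163086, 158.1332244873047), 14.03624439239502) [0.7054 0.4525] 94.36972379884011 [[0.7015 0.3734]
 [0.6895 0.5315]
 [0.7083 0.5332]
 [0.7222 0.3719]]
shift [-25.2429 189.7145 188.4545] turn [-0.0002  0.0001  0.1473] tcp [0.5148 0.4351 0.2415] t 2.25
[0.684  0.4953 1.513  0.     1.1335 0.4605] [[-0.2217  0.9751 -0.0002]
 [ 0.9751  0.2217 -0.0002]
 [-0.0001 -0.0003 -1.    ]]
```

View pics/w1.png

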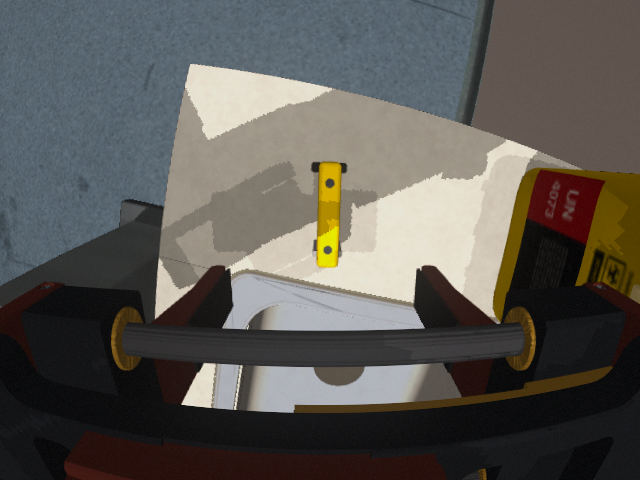

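Handle at (329,215) upright in image, with the wide heel foot at its top end (328,167) and the prongs at the bottom (y≈247). So tool +y ≈ 101° already matches the block direction. Descend and grasp.

drive_tool --steps '[3, 6, 10, 0, 0, 0.028, 1, 0, 0, 25, 0, 0, 0, 1, 0, 0, 25, 0, 0, 0, 1, 0, 0, 25, 0, 0, 0, 1, 0, 0, 25, 0, 0, 0, 1, 0, 0, 25, 0, 0, 0, 1, 0, 0, 25, 0, 0, 0, 1, 0, 0, 18, 0, 0, 0, 1, 0, 0, 10.5, 0, 0, 0, 1, 0, 0, 0, 0, 0, 0, 1, 0, 0, 0, 0, 0, 0, 1]'

```text
t: 3.22
eef_pos: [0.5201, 0.4395, 0.0531]
eef_rot: [[-0.196, 0.981, -0.0], [0.981, 0.196, -0.0], [-0.0, -0.0, -1.0]]
force: [-0.4, 0.6, 0.6]
finger_gap: 0.0876
gripper_force: 0.0
```

drive_tool --steps '[0, 0, 0, 0, 0, 0, 0.15, 0, 0, 0, 0, 0, 0, 0.15, 0, 0, 0, 0, 0, 0, 0.15, 0, 0, 0, 0, 0, 0, 0.0, 0, 0, 0, 0, 0, 0, 0, 0, 0, 0, 0, 0, 0, 0, 0, 0, 0, 0, 0, 0, 0, 0, 0, 0, 0, 0, 0, 0]' --grip_force 50

```text
t: 3.88
eef_pos: [0.52, 0.4394, 0.0532]
eef_rot: [[-0.196, 0.981, -0.0], [0.981, 0.196, -0.0], [-0.0, -0.0, -1.0]]
force: [-0.5, 0.4, 0.3]
finger_gap: 0.0381
gripper_force: 0.0
```

drive_tool --steps '[0, 0, 0, 0, 0, 0, 0, 0, 0, 0, 0, 0, 0, 0, 0, 0, 0, 0, 0, 0, 0, 0, 0, 0, 0, 0, 0, 0, 0, 0, 0, 0, 0, 0, 0, 0, 0, 0, 0, 0, 0, 0, 0, 0, 0, 0, 0, 0, 0]'

```text
t: 4.47
eef_pos: [0.52, 0.4394, 0.0531]
eef_rot: [[-0.196, 0.981, -0.0], [0.981, 0.196, -0.0], [-0.0, -0.0, -1.0]]
force: [-0.4, 0.3, -0.2]
finger_gap: 0.0199
gripper_force: 50.0
```

drive_tool --steps '[0, 0, -5, 0, 0, 0, 0, 0, 0, -15, 0, 0, 0, 0, 0, 0, -25, 0, 0, 0, 0, 0, 0, -25, 0, 0, 0, 0, 0, 0, -25, 0, 0, 0, 0, 0, 0, -25, 0, 0, 0, 0, 0, 0, -25, 0, 0, 0, 0, 0, 0, -25, 0, 0, 0, 0, -10, -2, -17, 0, 0, 0, 0, -20, -5, -10, 0, 0, 0, 0, -28, -6, 0, 0, 0, 0, 0, -28, -7, 0, 0, 0, 0, 0]'

```text
t: 5.47
eef_pos: [0.5176, 0.351, 0.2528]
eef_rot: [[-0.197, 0.98, 0.003], [0.98, 0.197, 0.002], [0.001, 0.003, -1.0]]
force: [0.6, 0.5, -0.7]
finger_gap: 0.02
gripper_force: 50.0
```

drive_tool --steps '[-28, -7, 0, 0, 0, 0, 0, -28, -7, 0, 0, 0, 0, 0, -28, -7, 0, 0, 0, 0, 0, -28, -7, 0, 0, 0, 0, 0, -28, -7, 0, 0, 0, 0, 0, -28, -7, 0, 0, 0, 0, 0, -28, -7, 0, 0, 0, 0, 0, -28, -7, 0, 0, 0, 0, 0, -28, -7, 0, 0, 0, 0, 0, -28, -6, 0, 0, 0, 0, 0, -28, -6, 0, 0, 0, 0, 0, -28, -6, 0, 0, 0, 0, 0]'

```text
t: 6.47
eef_pos: [0.5035, 0.0045, 0.2516]
eef_rot: [[-0.196, 0.981, 0.002], [0.981, 0.196, -0.0], [-0.0, 0.002, -1.0]]
force: [0.2, 1.0, -1.5]
finger_gap: 0.0199
gripper_force: 50.0
```

drive_tool --steps '[-28, -7, 0, 0, 0, 0, 0, -28, -7, 0, 0, 0, 0, 0, -28, -7, 0, 0, 0, 0, 0, -28, -7, 0, 0, 0, 0, 0, -28, -7, 0, 0, 0, 0, 0, -28, -7, 0, 0, 0, 0, 0, -28, -7, 0, 0, 0, 0, 0, -28, -7, 0, 0, 0, 0, 0, -22, -5, 0, 0, 0, 0, 0, -10, 0, 0, 0, 0, 0, 0, 0, 0, 0, 0, 0, 0, 0]'

```text
t: 7.38
eef_pos: [0.4942, -0.259, 0.2513]
eef_rot: [[-0.193, 0.981, 0.002], [0.981, 0.193, -0.001], [-0.001, 0.001, -1.0]]
force: [1.2, 0.1, -0.9]
finger_gap: 0.0199
gripper_force: 50.0
```

Run:
```python
from h import *
im,o=snap("wrist","w2.png")
print(o["eef_pos"],o["joints"],o["t"],o["finger_gap"])
for nm,h0,h1,z in(("yel",22,34,o["eef_pos"][2]+.011),("blue",100,125,.044)):
    for a,rc,c in blobs(mask(im,h0,h1))[:5]:
        w=rectw("wrist",rc,z,o);print(nm,a,rc,*w)
```

```text
[ 0.4942 -0.259   0.2513] [-0.5039  0.313   1.7727 -0.0002  1.0539 -0.6984] 7.3833 0.01985185287625005
yel 7022.5 ((323.9999694824219, 260.4999694824219), (51.99999237060547, 140.99996948242188), 0.0) [ 0.4907 -0.2373] 100.04781451034346 [[ 0.4859 -0.2667]
 [ 0.4761 -0.2116]
 [ 0.4943 -0.208 ]
 [ 0.5063 -0.2627]]
yel 1586.0 ((324.0, 386.5), (37.0, 46.0), 90.0) [ 0.5016 -0.2926] -77.03543952716886 [[ 0.4901 -0.2843]
 [ 0.5091 -0.2806]
 [ 0.5138 -0.3008]
 [ 0.4936 -0.3048]]
blue 2412.0 ((331.0966796875, 171.4968719482422), (20.98908233642578, 124.29017639160156), 88.15238952636719) [ 0.4945 -0.2169] 13.186684062357255 [[ 0.4351 -0.2205]
 [ 0.5494 -0.1938]
 [ 0.5544 -0.2132]
 [ 0.4392 -0.2401]]
blue 1443.0 ((201.64755249023438, 221.87705993652344), (54.14037322998047, 30.238937377929688), 5.19442892074585) [ 0.377  -0.2896] 5.237254182661682 [[ 0.3484 -0.3083]
 [ 0.3481 -0.2766]
 [ 0.405  -0.2714]
 [ 0.4064 -0.302 ]]
blue 114.0 ((450.58013916015625, 236.42088317871094), (79.89694213867188, 2.8373775482177734), 82.23483276367188) [ 0.6267 -0.2568] -65.74930568621538 [[ 0.6079 -0.2185]
 [ 0.6107 -0.2175]
 [ 0.6457 -0.2952]
 [ 0.6427 -0.2961]]
blue 26.0 ((561.9299926757812, 355.489990234375), (3.3941125869750977, 11.455129623413086), 8.130102157592773) [ 0.8378 -0.3782] 111.18231925601374 [[ 0.8378 -0.3865]
 [ 0.8312 -0.3694]
 [ 0.8378 -0.3698]
 [ 0.8445 -0.387 ]]
```

View pics/w2.png

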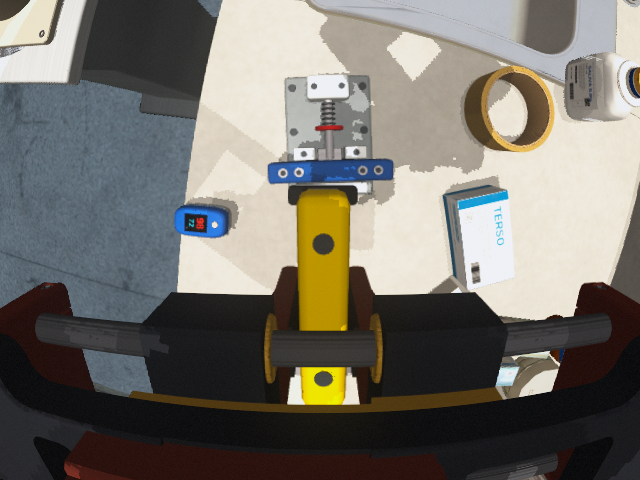

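Strut at (331,171), red collar (330,128), bearing block (327,87), handle (324,290) held straight. Measure the collar and check origin from both.

```bash
cat >> h.py <<'E'
def red(im):
    hsv=cv2.cvtColor(im,cv2.COLOR_RGB2HSV)
    return cv2.inRange(hsv,(0,130,80),(8,255,255))|cv2.inRange(hsv,(172,130,80),(180,255,255))
E
python3 - <<'E'
from h import *
im=cv2.imread("pics/w2.png")[:,:,::-1].copy(); o=r.get_obs()
m=red(im); m[200:]=0
yb=np.array([np.cos(np.radians(103.2)),np.sin(np.radians(103.2))]); xb=np.array([yb[1],-yb[0]])
for a,rc,c in blobs(m,10):
    w=rectw("wrist",rc,.034,o);print("red",rc,*w)
    d=w[0]-[.4945,-.2169]; print("rel strut: x",d@xb,"y",d@yb)
# white features: block walls / bearing
hsv=cv2.cvtColor(im,cv2.COLOR_RGB2HSV); m=cv2.inRange(hsv,(0,0,200),(180,25,255)); m[170:]=0;m[:,:280]=0;m[:,380:]=0
for a,rc,c in blobs(m,30):
    w=rectw("wrist",rc,.04,o);d=(w[2]-[.4945,-.2169]);print("white",a,rc[0],w[1],"x",d@xb,"y",d@yb)
E
```

```text
red ((329.0, 127.0), (4.0, 26.0), 90.0) [ 0.4839 -0.1746] 11.393923397367029 [[ 0.4714 -0.1751]
 [ 0.4957 -0.1702]
 [ 0.4965 -0.1741]
 [ 0.4721 -0.179 ]]
rel strut: x -0.0006438195593033488 y 0.04359842142174251
white 4579.0 (314.0, 78.0) -78.9446854908177 x [-0.0433  0.0221  0.0163 -0.0481] y [0.174  0.171  0.0152 0.0177]
white 210.5 (303.0, 153.5) 10.720297005557647 x [-0.0354 -0.0165 -0.0169 -0.0358] y [0.0247 0.0238 0.0134 0.0142]
white 167.0 (355.5, 151.0) 12.01453041018866 x [0.0146 0.0327 0.0324 0.0144] y [0.0248 0.0244 0.0148 0.0152]
```

Run:
```python
from h import *
delta(r.get_obs(),[.4783,-.1477,.12],103.2)
```

```text
shift [110.8245   5.8354 130.8673] turn [ 0.0008  0.0003 -0.0351] tcp [ 0.494  -0.2575  0.2509] t 7.4333
```

drive_tool --steps '[15, 1, 0, 0, 0, -0.035, 0, 25, 1, 0, 0, 0, 0, 0, 25, 1, 0, 0, 0, 0, 0, 25, 1, 0, 0, 0, 0, 0, 16, 2, 10, 0, 0, 0, 0, 4, 0, 25, 0, 0, 0, 0, 0, 0, 30, 0, 0, 0, 0, 0, 0, 30, 0, 0, 0, 0, 0, 0, 25, 0, 0, 0, 0, 0, 0, 11, 0, 0, 0, 0, 0, 0, 0, 0, 0, 0, 0, 0, 0, 0, 0, 0, 0, 0]'

```text
t: 8.43
eef_pos: [0.4749, -0.1476, 0.1196]
eef_rot: [[-0.232, 0.973, -0.001], [0.973, 0.232, 0.0], [0.0, -0.001, -1.0]]
force: [1.0, 0.1, -1.2]
finger_gap: 0.0198
gripper_force: 50.0
```

Run:
```python
from h import *
yb=np.array([np.cos(np.radians(103.2)),np.sin(np.radians(103.2))]); xb=np.array([yb[1],-yb[0]])
im,o=snap("wrist")
d=o["eef_pos"][:2]-[.4945,-.2169]; print("tcp in block",d@xb,d@yb,o["eef_pos"],np.degrees(np.arctan2(o["eef_rot"][1,0],o["eef_rot"][0,0])),o["force"])
s,_=snap("scene")
a=cv2.resize(im[150:480,180:470],None,fx=1.35,fy=1.35); b=cv2.resize(s[220:330,330:450],None,fx=3.3,fy=3.3,interpolation=2)
h=min(a.shape[0],b.shape[0]); out=np.hstack([cv2.resize(a,(350,400)),cv2.resize(b,(436,400))])
cv2.imwrite("pics/c2.png",out[:,:,::-1])
```

```text
tcp in block -0.0032168076076095446 0.07191958465945979 [ 0.4749 -0.1476  0.1196] 103.38808447380481 [ 0.9575  0.1313 -1.2446]
```

View pics/c2.png

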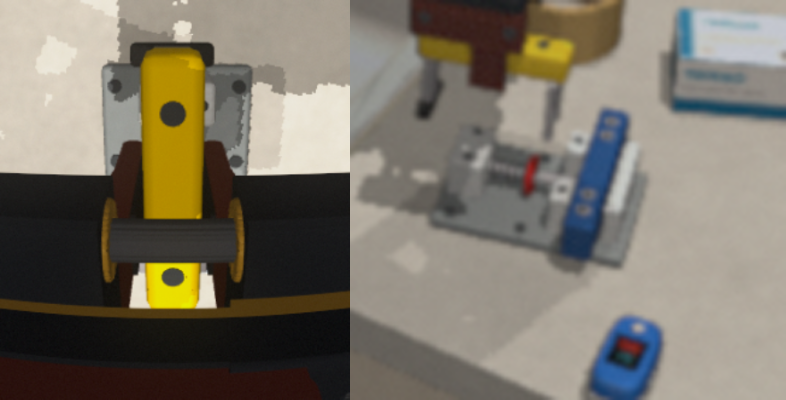

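Left: tool handle (173,180) above the plate, whose mid-column is ~177, so a small offset. Right: prongs above bar, aligned. Corrections: tool y +3, x -2, then down.

drive_tool --steps '[-2, 2.8, 0, 0, 0, 0, 0, 0, 0, 0, 0, 0, 0, 0, 0, 0, 8, 0, 0, 0, 0, 0, 0, 8, 0, 0, 0, 0, 0, 0, 6, 0, 0, 0, 0, 0, 0, 0, 0, 0, 0, 0, 0, 0, 0, 0, 0, 0, 0]'

```text
t: 9.12
eef_pos: [0.4775, -0.1498, 0.0964]
eef_rot: [[-0.23, 0.973, -0.002], [0.973, 0.23, 0.001], [0.001, -0.002, -1.0]]
force: [-0.3, 0.1, -1.1]
finger_gap: 0.0194
gripper_force: 50.0
```

Run:
```python
from h import *
yb=np.array([np.cos(np.radians(103.2)),np.sin(np.radians(103.2))]); xb=np.array([yb[1],-yb[0]])
o=r.get_obs()
d=o["eef_pos"][:2]-[.4945,-.2169]; print("tcp in block",d@xb,d@yb,o["eef_pos"],o["force"])
s,_=snap("scene"); b=cv2.resize(s[230:300,345:425],None,fx=7,fy=7,interpolation=2)
cv2.imwrite("pics/c3.png",b[:,:,::-1])
```

```text
tcp in block -0.0012077887441331835 0.06918936401743114 [ 0.4775 -0.1498  0.0964] [-0.2625  0.0576 -1.1092]
```

View pics/c3.png

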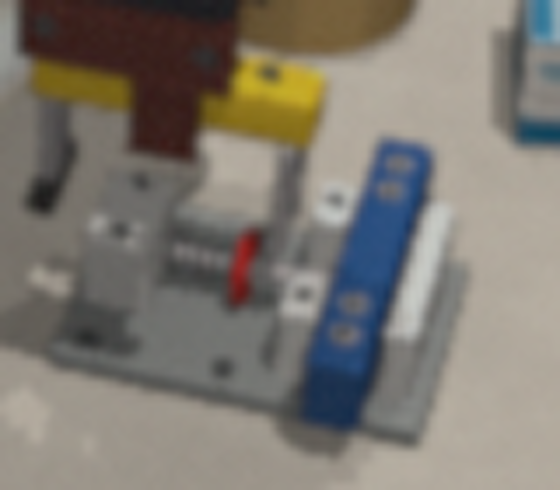

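The fork's prongs (290,190) sit between collar (243,270) and wall (310,290), above the bar. Descend on.

drive_tool --steps '[0, 0.8, 4, 0, 0, 0, 0, 0, 0, 5, 0, 0, 0, 0, 0, 0, 5, 0, 0, 0, 0, 0, 0, 5, 0, 0, 0, 0, 0, 0, 5, 0, 0, 0, 0, 0, 0, 4.5, 0, 0, 0, 0, 0, 0, 0, 0, 0, 0, 0, 0, 0, 0, 0, 0, 0, 0]' --grip_force 60

```text
t: 9.83
eef_pos: [0.4787, -0.1497, 0.0683]
eef_rot: [[-0.23, 0.973, -0.001], [0.973, 0.23, 0.0], [0.0, -0.001, -1.0]]
force: [1.3, -0.6, 0.2]
finger_gap: 0.0197
gripper_force: 60.0
```

drive_tool --steps '[2, 0, 0, 0, 0, 0, 0, 2, 0, 0, 0, 0, 0, 0, 2, 0, 0, 0, 0, 0, 0, 2, 0, 0, 0, 0, 0, 0, 2, 0, 0, 0, 0, 0, 0, 2, 0, 0, 0, 0, 0, 0, 2, 0, 0, 0, 0, 0, 0, 2, 0, 0, 0, 0, 0, 0, 2, 0, 0, 0, 0, 0, 0, 1, 0, 0, 0, 0, 0, 0, 0, 0, 0, 0, 0, 0, 0]'

```text
t: 10.75
eef_pos: [0.4747, -0.1313, 0.0688]
eef_rot: [[-0.23, 0.973, 0.001], [0.973, 0.23, -0.0], [-0.0, 0.0, -1.0]]
force: [0.6, -4.7, -1.2]
finger_gap: 0.0199
gripper_force: 60.0
```

Run:
```python
from h import *
o=r.get_obs(); print(o["eef_pos"],o["force"],o["eef_rot"][:,0]@o["force"])
s,_=snap("scene"); b=cv2.resize(s[230:300,345:425],None,fx=7,fy=7,interpolation=2)
cv2.imwrite("pics/c4.png",b[:,:,::-1])
```

```text
[ 0.4747 -0.1313  0.0688] [ 0.5532 -4.6921 -1.1814] -4.692977724325339
```

View pics/c4.png

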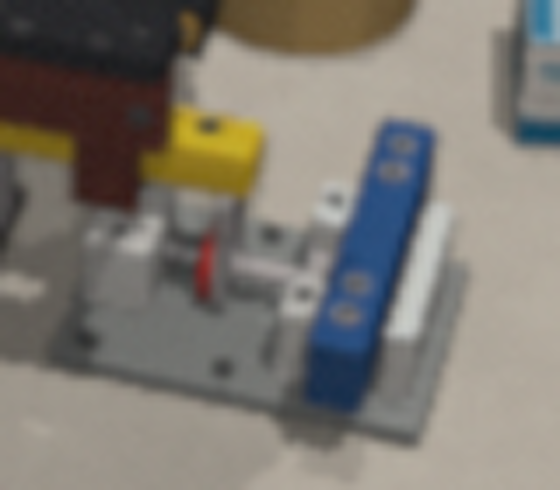

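The collar moved left by ~35 px and the strut rose ~20 px, likely mid-rise. Push 2 mm more and wait.

drive_tool --steps '[1, 0, 0, 0, 0, 0, 0, 1, 0, 0, 0, 0, 0, 0, 0, 0, 0, 0, 0, 0, 0, 0, 0, 0, 0, 0, 0, 0, 0, 0, 0, 0, 0, 0, 0, 0, 0, 0, 0, 0, 0, 0, 0, 0, 0, 0, 0, 0, 0, 0, 0, 0, 0, 0, 0, 0]'

```text
t: 11.47
eef_pos: [0.4743, -0.1295, 0.0688]
eef_rot: [[-0.23, 0.973, 0.001], [0.973, 0.23, -0.0], [-0.0, 0.0, -1.0]]
force: [-0.1, -4.8, -1.4]
finger_gap: 0.0194
gripper_force: 60.0
```

Run:
```python
from h import *
o=r.get_obs(); print(o["eef_pos"],o["force"],o["eef_rot"][:,0]@o["force"])
s,_=snap("scene","s5.png"); old=cv2.imread("pics/scene0.png")[:,:,::-1]
for im in(old,s):
    m=mask(im,100,125); m[:,:370]=0; m[:,420:]=0; m[300:]=0
    for a,rc,c in blobs(m,50): print(a,rc,cv2.boundingRect(c))
```

```text
[ 0.4743 -0.1295  0.0688] [-0.0822 -4.7851 -1.4338] -4.637504118052536
198.0 ((397.8000183105469, 271.6000061035156), (8.854375839233398, 40.477149963378906), 18.434947967529297) (390, 253, 17, 39)
218.5 ((398.34906005859375, 265.0282897949219), (9.203156471252441, 41.345523834228516), 15.94539737701416) (390, 246, 18, 40)
```

The strut rose 7 px in the scene view, which is the full 20 mm: freed. Back the fork off, lift, and return the tool to its original clear spot.

drive_tool --steps '[-3, 0, 0, 0, 0, 0, 0, -3, 0, 0, 0, 0, 0, 0, -3, 0, 0, 0, 0, 0, 0, -3, 0, 0, 0, 0, 0, 0, -3, 0, 0, 0, 0, 0, 0, -3, 0, 0, 0, 0, 0, 0, -2, 0, 0, 0, 0, 0, 0, 0, 0, 0, 0, 0, 0, 0, 0, 0, 0, 0, 0, 0, 0]'

```text
t: 12.27
eef_pos: [0.4784, -0.1487, 0.0685]
eef_rot: [[-0.23, 0.973, -0.001], [0.973, 0.23, 0.0], [0.0, -0.001, -1.0]]
force: [-0.2, 0.1, -0.5]
finger_gap: 0.0195
gripper_force: 60.0
```

drive_tool --steps '[0, 0, -4, 0, 0, 0, 0, 0, 0, -8, 0, 0, 0, 0, 0, 0, -8, 0, 0, 0, 0, 0, 0, -10, 0, 0, 0, 0, 0, 0, -15, 0, 0, 0, 0, 0, 0, -25, 0, 0, 0, 0, 0, 0, -25, 0, 0, 0, 0, 0, 0, -25, 0, 0, 0, 0, 0, 0, -20, 0, 0, 0, 0, 0, 0, -10, 0, 0, 0, 0, 0, 0, 0, 0, 0, 0, 0, 0, 0, 0, 0, 0, 0, 0]'

```text
t: 13.27
eef_pos: [0.4787, -0.1488, 0.219]
eef_rot: [[-0.23, 0.973, 0.001], [0.973, 0.23, -0.0], [-0.001, 0.001, -1.0]]
force: [-0.3, 0.6, -1.7]
finger_gap: 0.0195
gripper_force: 60.0
```

Run:
```python
from h import *
o=r.get_obs(); print(o["force"],o["finger_gap"]); delta(o,[.52,.4394,.12],101.1)
s,_=snap("scene")
m=mask(s,100,125); m[:,:370]=0; m[:,420:]=0; m[300:]=0
print([cv2.boundingRect(b[2]) for b in blobs(m,50)])
```

```text
[-0.2565  0.6456 -1.7395] 0.019549847582785853
shift [562.9506 175.4062  98.8459] turn [0.001  0.0006 0.0383] tcp [ 0.4787 -0.1488  0.219 ] t 13.2667
[(390, 246, 18, 40)]
```

drive_tool --steps '[15, 5, 0, 0, 0, 0, 0, 28, 9, 0, 0, 0, 0, 0, 30, 9, 0, 0, 0, 0, 0, 30, 9, 0, 0, 0, 0, 0, 30, 9, 0, 0, 0, 0, 0, 30, 9, 0, 0, 0, 0, 0, 30, 10, 0, 0, 0, 0, 0, 30, 10, 0, 0, 0, 0, 0, 30, 10, 0, 0, 0, 0, 0, 30, 10, 0, 0, 0, 0, 0, 30, 10, 0, 0, 0, 0, 0, 30, 10, 0, 0, 0, 0, 0]'

```text
t: 14.32
eef_pos: [0.5058, 0.2116, 0.2168]
eef_rot: [[-0.23, 0.973, -0.003], [0.973, 0.23, -0.001], [-0.001, -0.003, -1.0]]
force: [-0.0, -0.8, -1.6]
finger_gap: 0.02
gripper_force: 60.0
```

drive_tool --steps '[30, 10, 0, 0, 0, 0, 0, 30, 10, 0, 0, 0, 0, 0, 30, 9, 0, 0, 0, 0, 0, 30, 9, 0, 0, 0, 0, 0, 30, 9, 0, 0, 0, 0, 0, 30, 9, 0, 0, 0, 0, 0, 25, 7, 0, 0, 0, 0, 0, 15, 3, 15, 0, 0, 0.038, 0, 0, 0, 25, 0, 0, 0, 0, 0, 0, 25, 0, 0, 0, 0, 0, 0, 20, 0, 0, 0, 0, 0, 0, 14, 0, 0, 0, 0]'

```text
t: 15.32
eef_pos: [0.5185, 0.4382, 0.115]
eef_rot: [[-0.193, 0.981, -0.005], [0.981, 0.193, -0.004], [-0.003, -0.005, -1.0]]
force: [0.1, -1.0, -1.3]
finger_gap: 0.0198
gripper_force: 60.0
```

drive_tool --steps '[0, 0, 20, 0, 0, 0, 0, 0, 0, 15, 0, 0, 0, 0, 0, 0, 10, 0, 0, 0, 0, 0, 0, 7, 0, 0, 0, 0, 0, 0, 5, 0, 0, 0, 0, 0, 0, 4, 0, 0, 0, 0, 0, 0, 0, 0, 0, 0, 0, 0, 0, 0, 0, 0, 0, 0]'

```text
t: 15.98
eef_pos: [0.5208, 0.4398, 0.0592]
eef_rot: [[-0.193, 0.981, 0.001], [0.981, 0.193, 0.001], [0.0, 0.001, -1.0]]
force: [-0.3, 0.1, -0.8]
finger_gap: 0.0191
gripper_force: 60.0
```

drive_tool --steps '[0, 0, 2, 0, 0, 0, 0, 0, 0, 2, 0, 0, 0, 0, 0, 0, 1, 0, 0, 0, 0, 0, 0, 1, 0, 0, 0, 0, 0, 0, 0, 0, 0, 0, 0, 0, 0, 0, 0, 0, 0, 0]' --grip_force 20

```text
t: 16.48
eef_pos: [0.5206, 0.4397, 0.053]
eef_rot: [[-0.193, 0.981, 0.0], [0.981, 0.193, 0.0], [0.0, 0.0, -1.0]]
force: [-1.2, 0.2, 1.8]
finger_gap: 0.0201
gripper_force: 20.0
```

drive_tool --steps '[0, 0, 0, 0, 0, 0, 0.3, 0, 0, 0, 0, 0, 0, 0.4, 0, 0, 0, 0, 0, 0, 0.5, 0, 0, 0, 0, 0, 0, 0.7, 0, 0, 0, 0, 0, 0, 0.7, 0, 0, 0, 0, 0, 0, 0.7, 0, 0, 0, 0, 0, 0, 0.7, 0, 0, 0, 0, 0, 0, 0.7]'

```text
t: 17.15
eef_pos: [0.5205, 0.4396, 0.0527]
eef_rot: [[-0.193, 0.981, -0.0], [0.981, 0.193, -0.0], [-0.0, -0.0, -1.0]]
force: [-0.4, -0.2, 0.2]
finger_gap: 0.0609
gripper_force: 0.0
```

drive_tool --steps '[0, 0, -5, 0, 0, 0, 0.7, 0, 0, -15, 0, 0, 0, 0.7, 0, 0, -25, 0, 0, 0, 0.7, 0, 0, -25, 0, 0, 0, 0.7, 0, 0, -25, 0, 0, 0, 0.7, 0, 0, -25, 0, 0, 0, 0.7, 0, 0, -25, 0, 0, 0, 0.7, 0, 0, -25, 0, 0, 0, 0.7, 0, 0, -20, 0, 0, 0, 0.7, 0, 0, 0, 0, 0, 0, 0.7, 0, 0, 0, 0, 0, 0, 0.7]'

```text
t: 18.07
eef_pos: [0.5211, 0.44, 0.2451]
eef_rot: [[-0.193, 0.981, 0.003], [0.981, 0.193, 0.002], [0.002, 0.003, -1.0]]
force: [0.2, -0.1, -0.3]
finger_gap: 0.0614
gripper_force: 0.0
```

Run:
```python
from h import *
im,o=snap("wrist","w3.png")
for a,rc,c in blobs(mask(im,22,34))[:3]:
    w=rectw("wrist",rc,.064,o);print(a,rc,*w[:2])
for n in("top","scene"):
    m=mask(snap(n)[0],22,34);
    print(n,[(a,cv2.boundingRect(c)) for a,rc,c in blobs(m)])
m=mask(cv2.imread("pics/scene0.png")[:,:,::-1],22,34);print([(a,cv2.boundingRect(c)) for a,rc,c in blobs(m)])
delta(r.get_obs(),[.4945,-.2169,.25],103.2)
```

```text
6409.5 ((588.5, 234.5), (139.0, 101.0), 90.0) [0.8249 0.4817] -63.38845684726112
2193.0 ((322.0, 218.0), (104.0, 22.0), 90.0) [0.521  0.4406] -78.54043930985686
1564.5 ((509.73150634765625, 227.4374237060547), (17.53287696838379, 132.886474609375), 13.928339958190918) [0.7045 0.4681] 91.61672370502936
top [(368.0, (138, 162, 71, 17)), (107.5, (170, 238, 21, 10)), (58.0, (161, 180, 44, 7)), (21.0, (325, 162, 7, 5))]
scene [(2672.0, (209, 95, 76, 75)), (220.5, (181, 175, 30, 13))]
[(2670.5, (209, 95, 76, 75)), (222.5, (180, 175, 31, 14))]
shift [-638.7249 -151.3172   -7.5862] turn [-0.002   0.001  -0.0364] tcp [0.5198 0.439  0.2415] t 18.2167
```

Tool stands where it was, with the same bounding box in the scene view. Now to the strut.

drive_tool --steps '[-15, -4, 0, 0, 0, 0, 0.7, -28, -7, 0, 0, 0, 0, 0.7, -30, -7, 0, 0, 0, 0, 0.7, -30, -7, 0, 0, 0, 0, 0.7, -30, -7, 0, 0, 0, 0, 0.7, -30, -7, 0, 0, 0, 0, 0.7, -30, -7, 0, 0, 0, 0, 0.7, -30, -7, 0, 0, 0, 0, 0.7, -30, -7, 0, 0, 0, 0, 0.7, -30, -7, 0, 0, 0, 0, 0.7, -30, -7, 0, 0, 0, 0, 0.7, -30, -7, 0, 0, 0, 0, 0.7]'

```text
t: 19.22
eef_pos: [0.5061, 0.0859, 0.2414]
eef_rot: [[-0.193, 0.981, -0.003], [0.981, 0.193, -0.0], [0.0, -0.003, -1.0]]
force: [0.4, 0.6, -0.5]
finger_gap: 0.0615
gripper_force: 0.0
```

drive_tool --steps '[-30, -7, 0, 0, 0, 0, 0.7, -30, -7, 0, 0, 0, 0, 0.7, -30, -7, 0, 0, 0, 0, 0.7, -30, -7, 0, 0, 0, 0, 0.7, -30, -7, 0, 0, 0, 0, 0.7, -30, -7, 0, 0, 0, 0, 0.7, -30, -7, 0, 0, 0, 0, 0.7, -30, -7, 0, 0, 0, 0, 0.7, -30, -7, 0, 0, 0, 0, 0.7, -25, -7, 0, 0, 0, 0, 0.7, 0, 0, 0, 0, 0, 0.115, 0.7, 0, 0, 0, 0, 0, 0.12, 0.7]'

```text
t: 20.22
eef_pos: [0.4943, -0.2169, 0.2411]
eef_rot: [[0.049, 0.999, -0.002], [0.999, -0.049, 0.001], [0.001, -0.003, -1.0]]
force: [0.0, 0.7, -0.1]
finger_gap: 0.0614
gripper_force: 0.0
```

drive_tool --steps '[0, 0, 0, 0, 0, 0.12, 0.7, 0, 0, 0, 0, 0, 0.12, 0.7, 0, 0, 0, 0, 0, 0.12, 0.7, 0, 0, 0, 0, 0, 0.12, 0.7, 0, 0, 0, 0, 0, 0.12, 0.7, 0, 0, 0, 0, 0, 0.12, 0.7, 0, 0, 0, 0, 0, 0.12, 0.7, 0, 0, 0, 0, 0, 0.12, 0.7, 0, 0, 0, 0, 0, 0.12, 0.7, 0, 0, 0, 0, 0, 0.12, 0.7, 0, 0, 0, 0, 0, 0.1, 0.7, 0, 0, 0, 0, 0, 0, 0.7]'

```text
t: 21.22
eef_pos: [0.4947, -0.2152, 0.2413]
eef_rot: [[0.975, 0.224, -0.002], [0.224, -0.975, 0.001], [-0.002, -0.002, -1.0]]
force: [0.5, -0.3, -0.0]
finger_gap: 0.0613
gripper_force: 0.0
```

drive_tool --steps '[0, 0, 0, 0, 0, 0, 0.7, 0, 0, 0, 0, 0, 0, 0.7]'

```text
t: 21.38
eef_pos: [0.495, -0.2154, 0.242]
eef_rot: [[0.973, 0.231, -0.001], [0.231, -0.973, 0.001], [-0.001, -0.001, -1.0]]
force: [-0.8, 0.2, -0.5]
finger_gap: 0.0613
gripper_force: 0.0
```

Run:
```python
from h import *
im,o=snap("wrist","w4.png")
print(o["joints"])
for a,rc,c in blobs(mask(im,100,125))[:5]:
    w=rectw("wrist",rc,.064,o);print(a,rc,*w)
    if a>1000: delta(o,[*w[0],.062],w[1])
```

```text
[-0.4325  0.299   1.8175  0.      1.0265  0.9056]
2649.5 ((326.0, 219.5), (129.0, 22.0), 90.0) [ 0.4944 -0.2182] -166.17784884946852 [[ 0.5492 -0.1954]
 [ 0.5536 -0.2137]
 [ 0.4397 -0.2417]
 [ 0.4351 -0.2219]]
shift [ -1.0226   2.7237 179.9616] turn [0.0017 0.0014 3.1331] tcp [ 0.495  -0.2154  0.242 ] t 21.3833
420.0 ((368.5, 321.5), (19.0, 29.0), 90.0) [ 0.4084 -0.2811] -77.6720147588485 [[ 0.4154 -0.2645]
 [ 0.4214 -0.2919]
 [ 0.4013 -0.298 ]
 [ 0.3953 -0.27  ]]
306.5 ((359.5471496582031, 55.58490753173828), (58.97233200073242, 9.82872200012207), 79.3803482055664) [ 0.6438 -0.2121] -157.06850326973188 [[ 0.6665 -0.1978]
 [ 0.6704 -0.2055]
 [ 0.6209 -0.2264]
 [ 0.6172 -0.2188]]
36.5 ((559.2745971679688, 51.97950744628906), (2.897143840789795, 22.181255340576172), 5.19442892074585) [ 0.7179 -0.4025] 3.3318755034177445 [[ 0.7049 -0.4014]
 [ 0.7296 -0.4   ]
 [ 0.731  -0.4036]
 [ 0.7062 -0.405 ]]
```

View pics/w4.png

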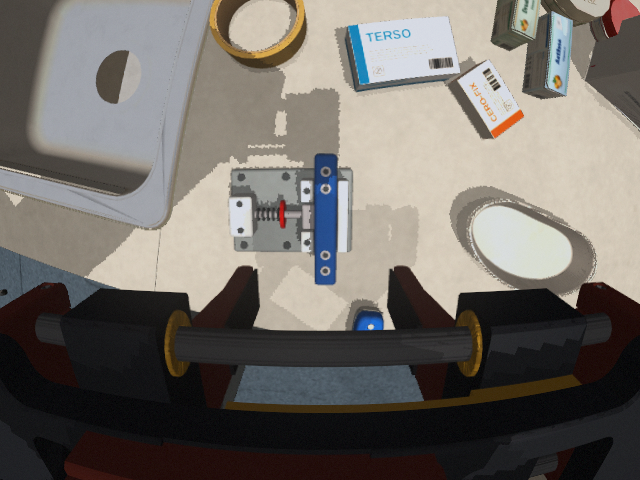

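Strut at (326,219) standing proud, aligned with the gripper; dish at (520,240). Descend and grasp.

drive_tool --steps '[-1, 2.7, 10, 0, 0, 0, 0.7, 0, 0, 25, 0, 0, 0, 0.7, 0, 0, 25, 0, 0, 0, 0.7, 0, 0, 25, 0, 0, 0, 0.7, 0, 0, 25, 0, 0, 0, 0.7, 0, 0, 25, 0, 0, 0, 0.7, 0, 0, 20, 0, 0, 0, 0.7, 0, 0, 12, 0, 0, 0, 0.7, 0, 0, 8, 0, 0, 0, 0.7, 0, 0, 5, 0, 0, 0, 0.7, 0, 0, 0, 0, 0, 0, 0.7, 0, 0, 0, 0, 0, 0, 0.7]'

```text
t: 22.43
eef_pos: [0.4954, -0.2186, 0.0632]
eef_rot: [[0.974, 0.228, 0.001], [0.228, -0.974, -0.0], [0.001, 0.001, -1.0]]
force: [0.0, 0.3, 0.2]
finger_gap: 0.0613
gripper_force: 0.0
```

drive_tool --steps '[0, 0, 0, 0, 0, 0, 0.4, 0, 0, 0, 0, 0, 0, 0.2, 0, 0, 0, 0, 0, 0, 0, 0, 0, 0, 0, 0, 0, 0, 0, 0, 0, 0, 0, 0, 0, 0, 0, 0, 0, 0, 0, 0, 0, 0, 0, 0, 0, 0, 0, 0, 0, 0, 0, 0, 0, 0]' --grip_force 30

```text
t: 23.1
eef_pos: [0.495, -0.2184, 0.0628]
eef_rot: [[0.974, 0.228, 0.0], [0.228, -0.974, -0.0], [0.0, 0.0, -1.0]]
force: [-0.2, 0.6, 0.6]
finger_gap: 0.0198
gripper_force: 30.0
```

drive_tool --steps '[0, 0, -3, 0, 0, 0, 0, 0, 0, -6, 0, 0, 0, 0, 0, 0, -8, 0, 0, 0, 0, 0, 0, -10, 0, 0, 0, 0, 0, 0, -15, 0, 0, 0, 0, 0, 0, -20, 0, 0, 0, 0, 0, 0, -25, 0, 0, 0, 0, 0, 0, -25, 0, 0, 0, 0, 0, 0, -25, 0, 0, 0, 0, 0, 0, -25, 0, 0, 0, 0, 0, 0, -15, 0, 0, 0, 0, 0, 0, -10, 0, 0, 0, 0]'

```text
t: 24.1
eef_pos: [0.4957, -0.2187, 0.253]
eef_rot: [[0.974, 0.228, 0.004], [0.228, -0.974, -0.002], [0.003, 0.003, -1.0]]
force: [0.8, 0.3, -0.8]
finger_gap: 0.0193
gripper_force: 30.0
```

drive_tool --steps '[-3, 14, 0, 0, 0, 0, 0, -5, 26, 0, 0, 0, 0, 0, -5, 30, 0, 0, 0, 0, 0, -6, 30, 0, 0, 0, 0, 0, -6, 30, 0, 0, 0, 0, 0, -6, 30, 0, 0, 0, 0, 0, -6, 30, 0, 0, 0, 0, 0, -6, 30, 0, 0, 0, 0, 0, -6, 30, 0, 0, 0, 0, 0, -6, 30, 0, 0, 0, 0, 0, -6, 30, 0, 0, 0, 0, 0, -5, 26, 0, 0, 0, 0, 0]'

```text
t: 25.1
eef_pos: [0.5059, -0.5631, 0.2479]
eef_rot: [[0.974, 0.227, -0.002], [0.227, -0.974, 0.001], [-0.001, -0.001, -1.0]]
force: [0.3, 0.9, 0.3]
finger_gap: 0.02
gripper_force: 30.0
```

drive_tool --steps '[0, 0, 0, 0, 0, -0.1, 0, 0, 0, 0, 0, 0, -0.12, 0, 0, 0, 0, 0, 0, -0.12, 0, 0, 0, 0, 0, 0, -0.12, 0, 0, 0, 0, 0, 0, -0.12, 0, 0, 0, 0, 0, 0, -0.12, 0, 0, 0, 0, 0, 0, -0.12, 0, 0, 0, 0, 0, 0, -0.12, 0, 0, 0, 0, 0, 0, -0.12, 0, 0, 0, 0, 0, 0, -0.12, 0, 0, 0, 0, 0, 0, -0.1, 0, 0, 0, 0, 0, 0, -0.06, 0]'

```text
t: 26.1
eef_pos: [0.5062, -0.5611, 0.2479]
eef_rot: [[-0.004, 1.0, -0.002], [1.0, 0.004, 0.002], [0.002, -0.002, -1.0]]
force: [-0.0, -1.0, -1.5]
finger_gap: 0.0197
gripper_force: 30.0
```

drive_tool --steps '[0, 0, 0, 0, 0, 0, 0, 0, 0, 0, 0, 0, 0, 0, 0, 0, 0, 0, 0, 0, 0]'

```text
t: 26.35
eef_pos: [0.5067, -0.5608, 0.2488]
eef_rot: [[0.003, 1.0, -0.001], [1.0, -0.003, 0.001], [0.001, -0.001, -1.0]]
force: [-0.3, 0.1, -1.2]
finger_gap: 0.0198
gripper_force: 30.0
```

Run:
```python
from h import *
im,o=snap("wrist","w5.png")
print(o["eef_pos"],o["eef_rot"],o["finger_gap"],o["joints"])
```

```text
[ 0.5067 -0.5608  0.2488] [[ 0.0032  1.     -0.0009]
 [ 1.     -0.0032  0.0009]
 [ 0.0009 -0.0009 -1.    ]] 0.019788891980552253 [-0.8518  0.6133  1.2944 -0.0001  1.2351 -0.8486]
```

View pics/w5.png

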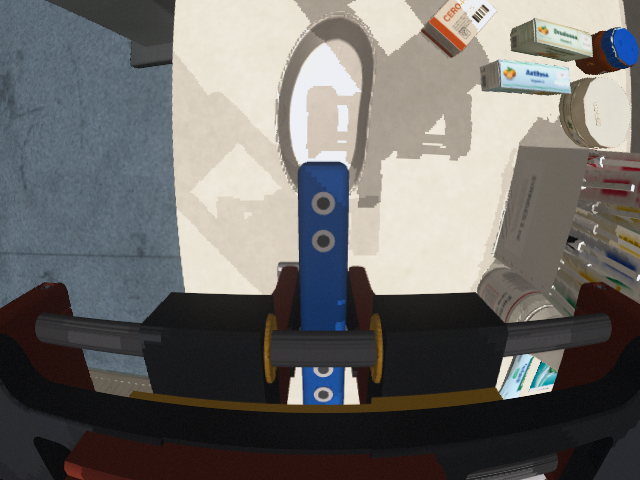

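Dish at (327,105), bulging towards the image left (world -x), with the strut's lug at (286,266) also on the left — the right way round. I've used all picture views, so I work out the dish rim numerically.

Run:
```python
from h import *
o=r.get_obs(); g=cv2.imread("pics/w5.png").astype(int)
print("tcp",o["eef_pos"])
gg=g.mean(2).astype(int); sat=(g.max(2)-g.min(2))
for row in(70,100,125): print(row,"I",list(zip(range(266,392,3),gg[row,266:392:3],sat[row,266:392:3])))
print("col",list(zip(range(4,60,3),gg[4:60:3,328],sat[4:60:3,328])))
t=cv2.imread("pics/top0.png").astype(int);tm=t[:,:,::-1]
ts=(t.max(2)-t.min(2)); ti=t.mean(2).astype(int)
for row in(240,246,252): print("top",row,[(c,ti[row,c],ts[row,c]) for c in list(range(412,428))+list(range(470,488))])
for c in(445,450): print("topc",c,[(q,ti[q,c],ts[q,c]) for q in range(228,268)])
for p in((277,110),(375,100),(328,12)): print(p,cast("wrist",p,.035,o))
```

```text
tcp [ 0.5069 -0.5608  0.249 ]
70 I [(266, np.int64(226), np.int64(21)), (269, np.int64(226), np.int64(21)), (272, np.int64(227), np.int64(20)), (275, np.int64(226), np.int64(20)), (278, np.int64(226), np.int64(20)), (281, np.int64(228), np.int64(20)), (284, np.int64(174), np.int64(24)), (287, np.int64(113), np.int64(18)), (290, np.int64(114), np.int64(18)), (293, np.int64(113), np.int64(19)), (296, np.int64(115), np.int64(19)), (299, np.int64(138), np.int64(22)), (302, np.int64(239), np.int64(3)), (305, np.int64(239), np.int64(3)), (308, np.int64(239), np.int64(3)), (311, np.int64(239), np.int64(5)), (314, np.int64(240), np.int64(6)), (317, np.int64(239), np.int64(6)), (320, np.int64(239), np.int64(6)), (323, np.int64(241), np.int64(7)), (326, np.int64(239), np.int64(6)), (329, np.int64(239), np.int64(7)), (332, np.int64(240), np.int64(6)), (335, np.int64(239), np.int64(6)), (338, np.int64(240), np.int64(7)), (341, np.int64(239), np.int64(8)), (344, np.int64(226), np.int64(2)), (347, np.int64(202), np.int64(27)), (350, np.int64(200), np.int64(26)), (353, np.int64(197), np.int64(27)),
[... 10074 characters left out ...]
9), np.int64(3)), (252, np.int64(188), np.int64(5)), (253, np.int64(189), np.int64(4)), (254, np.int64(190), np.int64(5)), (255, np.int64(191), np.int64(4)), (256, np.int64(189), np.int64(5)), (257, np.int64(191), np.int64(5)), (258, np.int64(189), np.int64(4)), (259, np.int64(176), np.int64(6)), (260, np.int64(131), np.int64(6)), (261, np.int64(132), np.int64(15)), (262, np.int64(159), np.int64(18)), (263, np.int64(167), np.int64(17)), (264, np.int64(178), np.int64(17)), (265, np.int64(184), np.int64(15)), (266, np.int64(181), np.int64(16)), (267, np.int64(183), np.int64(14))]
(277, 110) [[ 0.4637 -0.4603  0.035 ]]
(375, 100) [[ 0.5568 -0.4506  0.035 ]]
(328, 12) [[ 0.5124 -0.3614  0.035 ]]
```

Run:
```python
from h import *
o5=r.get_obs()
o4=dict(eef_pos=np.array([.495,-.2154,.242]),eef_rot=np.array([[.973,.231,-.001],[.231,-.973,.001],[-.001,-.001,-1.]]))
for f,o,box in(("w5.png",o5,(270,385,5,200)),("w4.png",o4,(440,605,175,300))):
    g=cv2.imread("pics/"+f).mean(2); m=((g>80)&(g<135)).astype(np.uint8)
    k=np.zeros_like(m); k[box[2]:box[3],box[0]:box[1]]=1; m=cv2.morphologyEx(m*k,cv2.MORPH_OPEN,np.ones((3,3)))
    n,l,st,_=cv2.connectedComponentsWithStats(m)
    for i in range(1,n):
        if st[i,4]<150: continue
        ys,xs=np.nonzero(l==i); W=cast("wrist",np.c_[xs,ys],.035,o)[:,:2]
        print(f,st[i],"rim x",W[:,0].min(),W[:,0].max(),"y",W[:,1].min(),W[:,1].max())
        for y in np.arange(-.56,-.34,.02):
            q=W[abs(W[:,1]-y)<.003,0]
            if len(q): 
                q=np.sort(q); gi=np.argmax(np.diff(q)) if len(q)>1 else 0
                print("  y %.2f outer %.4f %.4f  inner %.4f %.4f"%(y,q[0],q[-1],q[gi],q[min(gi+1,len(q)-1)]))
```

```text
w5.png [ 278   17   96  169 4314] rim x 0.4644493754233561 0.5551903602115872 y -0.5330871574339777 -0.36667223195604653
  y -0.52 outer 0.4717 0.5436  inner 0.4823 0.5369
  y -0.50 outer 0.4671 0.5464  inner 0.4777 0.5368
  y -0.48 outer 0.4644 0.5482  inner 0.4750 0.5396
  y -0.46 outer 0.4646 0.5501  inner 0.4742 0.5415
  y -0.44 outer 0.4666 0.5530  inner 0.4780 0.5444
  y -0.42 outer 0.4723 0.5551  inner 0.4856 0.5445
  y -0.40 outer 0.4808 0.5534  inner 0.4989 0.5351
  y -0.38 outer 0.4951 0.5469  inner 0.4999 0.5008
w4.png [455 188  63  68 979] rim x 0.489903144228917 0.5630572159368936 y -0.4080008841769988 -0.3395076155470018
  y -0.40 outer 0.5560 0.5626  inner 0.5560 0.5570
  y -0.38 outer 0.5504 0.5631  inner 0.5504 0.5514
  y -0.36 outer 0.4968 0.5518  inner 0.5235 0.5259
  y -0.34 outer 0.5336 0.5441  inner 0.5336 0.5343
w4.png [ 477  202  117   93 2714] rim x 0.46601593377080724 0.5556238678759853 y -0.5474471381283125 -0.3796035796462548
  y -0.54 outer 0.4825 0.5319  inner 0.4828 0.4840
  y -0.52 outer 0.4713 0.5435  inner 0.4725 0.4740
  y -0.50 outer 0.4707 0.5471  inner 0.4965 0.5291
  y -0.48 outer 0.4731 0.5530  inner 0.4853 0.5402
  y -0.46 outer 0.4683 0.5515  inner 0.4803 0.5434
  y -0.44 outer 0.4661 0.5528  inner 0.4794 0.5453
  y -0.42 outer 0.4720 0.5549  inner 0.4821 0.5478
  y -0.40 outer 0.4790 0.5544  inner 0.4883 0.5491
  y -0.38 outer 0.4927 0.4971  inner 0.4927 0.4935
```

drive_tool --steps '[10, 0, 0, 0, 0, 0, 0, 20, 1, 0, 0, 0, 0, 0, 25, 1, 0, 0, 0, 0, 0, 25, 0, 0, 0, 0, 0, 0, 15, 0, 0, 0, 0, 0, 0, 5.8, 0, 0, 0, 0, 0.079, 0, 0, 0, 15, 0, 0, 0, 0, 0, 0, 25, 0, 0, 0, 0, 0, 0, 25, 0, 0, 0, 0, 0, 0, 25, 0, 0, 0, 0, 0, 0, 25, 0, 0, 0, 0, 0, 0, 15, 0, 0, 0, 0]'

```text
t: 27.4
eef_pos: [0.5084, -0.4582, 0.1171]
eef_rot: [[0.08, 0.997, -0.002], [0.997, -0.08, 0.002], [0.002, -0.002, -1.0]]
force: [-0.5, 0.3, -0.9]
finger_gap: 0.0197
gripper_force: 30.0
```

drive_tool --steps '[0, 0, 10, 0, 0, 0, 0, 0, 0, 10, 0, 0, 0, 0, 0, 0, 5, 0, 0, 0, 0, 0, 0, 0, 0, 0, 0, 0, 0, 0, 0, 0, 0, 0, 0, 0, 0, 0, 0, 0, 0, 0]'

```text
t: 27.9
eef_pos: [0.51, -0.4604, 0.0959]
eef_rot: [[0.08, 0.997, 0.001], [0.997, -0.08, -0.001], [-0.001, 0.002, -1.0]]
force: [-0.2, -0.5, 0.0]
finger_gap: 0.0202
gripper_force: 30.0
```

Run:
```python
from h import *
o=r.get_obs(); print(o["force"],o["finger_gap"]); delta(o,[.509,-.460,.045],85.3)
```

```text
[-0.2057 -0.4732  0.0401] 0.020163709651266567
shift [ 0.3438 -1.0694 50.8576] turn [0.0015 0.0012 0.002 ] tcp [ 0.51   -0.4604  0.0959] t 27.9
```

drive_tool --steps '[0, 0, 8, 0, 0, 0, 0, 0, 0, 10, 0, 0, 0, 0, 0, 0, 10, 0, 0, 0, 0, 0, 0, 8, 0, 0, 0, 0, 0, 0, 6, 0, 0, 0, 0, 0, 0, 6, 0, 0, 0, 0, 0, 0, 5, 0, 0, 0, 0, 0, 0, 4, 0, 0, 0, 0, 0, 0, 0, 0, 0, 0, 0, 0, 0, 0, 0, 0, 0, 0]'

```text
t: 28.73
eef_pos: [0.5094, -0.4598, 0.0375]
eef_rot: [[0.08, 0.997, -0.0], [0.997, -0.08, 0.0], [0.0, -0.0, -1.0]]
force: [0.3, -0.3, -1.6]
finger_gap: 0.0198
gripper_force: 30.0
```

drive_tool --steps '[0, 0, 1, 0, 0, 0, 0, 0, 0, 1, 0, 0, 0, 0, 0, 0, 1, 0, 0, 0, 0, 0, 0, 0.7, 0, 0, 0, 0, 0, 0, 0, 0, 0, 0, 0, 0, 0, 0, 0, 0, 0, 0]'

```text
t: 29.23
eef_pos: [0.5093, -0.4598, 0.034]
eef_rot: [[0.08, 0.997, -0.0], [0.997, -0.08, -0.0], [-0.0, -0.0, -1.0]]
force: [-0.1, -0.3, -0.1]
finger_gap: 0.0195
gripper_force: 30.0
```

drive_tool --steps '[0, 0, 0.5, 0, 0, 0, 0, 0, 0, 0.3, 0, 0, 0, 0, 0, 0, 0, 0, 0, 0, 0, 0, 0, 0, 0, 0, 0, 0, 0, 0, 0, 0, 0, 0, 0]'

```text
t: 29.65
eef_pos: [0.5094, -0.4599, 0.0332]
eef_rot: [[0.08, 0.997, 0.0], [0.997, -0.08, -0.0], [-0.0, 0.0, -1.0]]
force: [0.5, -0.9, -0.5]
finger_gap: 0.0199
gripper_force: 30.0
```

drive_tool --steps '[0, 0, 0.5, 0, 0, 0, 0, 0, 0, 0.5, 0, 0, 0, 0, 0, 0, 0, 0, 0, 0, 0, 0, 0, 0, 0, 0, 0, 0, 0, 0, 0, 0, 0, 0, 0]'

```text
t: 30.07
eef_pos: [0.5094, -0.46, 0.0328]
eef_rot: [[0.08, 0.997, 0.0], [0.997, -0.08, -0.0], [-0.0, 0.0, -1.0]]
force: [-1.6, 1.1, 5.1]
finger_gap: 0.0194
gripper_force: 30.0
```

Contact (5 N). Release just enough, then withdraw.

drive_tool --steps '[0, 0, -0.3, 0, 0, 0, 0.2, 0, 0, 0, 0, 0, 0, 0.28, 0, 0, 0, 0, 0, 0, 0.34, 0, 0, 0, 0, 0, 0, 0.34, 0, 0, 0, 0, 0, 0, 0.34, 0, 0, 0, 0, 0, 0, 0.34]' --grip_force 5

```text
t: 30.57
eef_pos: [0.5093, -0.4597, 0.0323]
eef_rot: [[0.08, 0.997, -0.0], [0.997, -0.08, 0.0], [0.0, -0.0, -1.0]]
force: [0.5, -0.2, -0.0]
finger_gap: 0.0296
gripper_force: 0.0
```

drive_tool --steps '[0, 0, -3, 0, 0, 0, 0.34, 0, 0, -8, 0, 0, 0, 0.34, 0, 0, -12, 0, 0, 0, 0.34, 0, 0, -20, 0, 0, 0, 0.34, 0, 0, -25, 0, 0, 0, 0.34, 0, 0, -25, 0, 0, 0, 0.34, 0, 0, -25, 0, 0, 0, 0.34, 0, 0, -25, 0, 0, 0, 0.34, 0, 0, -25, 0, 0, 0, 0.34, 0, 0, -25, 0, 0, 0, 0.34, 0, 0, 0, 0, 0, 0, 0.34, 0, 0, 0, 0, 0, 0, 0.34]'

```text
t: 31.57
eef_pos: [0.5101, -0.4605, 0.2286]
eef_rot: [[0.08, 0.997, 0.004], [0.997, -0.08, -0.003], [-0.003, 0.004, -1.0]]
force: [0.3, 1.1, -0.2]
finger_gap: 0.0299
gripper_force: 0.0
```

Run:
```python
from h import *
im,o=snap("wrist","w6.png"); print(o["eef_pos"],o["finger_gap"],o["force"])
for a,rc,c in blobs(mask(im,100,125),300)[:4]:
    print(a,rc,*rectw("wrist",rc,.035,o))
# dish shift: compare the rim where visible
g=im.mean(2)
for y in(-.50,-.46,-.42):
    print(y)
s=snap("scene","s6.png")[0]; old=cv2.imread("pics/scene0.png")[:,:,::-1]
d=cv2.absdiff(s,old).max(2); d[:, :300]=0
print([ (a,cv2.boundingRect(c)) for a,rc,c in blobs((d>45).astype(np.uint8)*255,15)])
t=snap("top","t6.png")[0]; m=mask(t,100,125)
for a,rc,c in blobs(m,30): print("top",a,rc,*rectw("top",rc,.035)[:2])
```

```text
[ 0.5101 -0.4605  0.2286] 0.029883106262783933 [ 0.2959  1.0676 -0.1819]
2376.5 ((323.0, 214.5), (123.0, 20.0), 90.0) [ 0.5112 -0.4607] -94.24079496642727 [[ 0.5069 -0.4019]
 [ 0.5248 -0.4033]
 [ 0.5162 -0.5195]
 [ 0.497  -0.5179]]
1620.5 ((167.80001831054688, 63.900001525878906), (31.30654525756836, 59.76704025268555), 71.56504821777344) [ 0.3758 -0.2994] 5.611259857943366 [[ 0.3407 -0.2863]
 [ 0.4019 -0.2803]
 [ 0.4102 -0.3118]
 [ 0.3502 -0.3192]]
1004.0 ((623.5, 111.0), (44.0, 31.0), 90.0) [ 0.867 -0.359] 6.189126764128816 [[ 0.84   -0.3361]
 [ 0.898  -0.3298]
 [ 0.8938 -0.3836]
 [ 0.8362 -0.3865]]
-0.5
-0.46
-0.42
[(3646.0, (506, 138, 75, 109)), (1581.0, (300, 251, 97, 39)), (1543.5, (402, 249, 96, 55)), (1150.5, (583, 72, 41, 43)), (852.0, (470, 291, 64, 36)), (204.0, (520, 12, 40, 31)), (171.0, (391, 251, 15, 30)), (127.5, (474, 57, 37, 24)), (116.5, (463, 245, 28, 15)), (110.0, (385, 278, 14, 18))]
top 57.0 ((444.3658752441406, 247.7073211669922), (18.994224548339844, 5.963303089141846), 6.340191841125488) [ 0.5052 -0.4315] -96.41144104285478
```

```bash
python3 -c "
from rig import r
print(r.hand_in())"
```

```text
the job is handed in; nothing more can be done
None
```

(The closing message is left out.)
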